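# Hang the slotted plaque on the drying stand

## Robot

A 6-joint arm with a two-finger parallel gripper is mounted at the origin on the work surface. World frame = base frame: x ahead of the robot, y to its left, z up, the work surface at z = 0. Lengths are in m, angles in rad, forces in N, time in s.
With the tool pointing down it reaches from about 0.275 to 0.825 m from the base axis. Payload 4.9 kg.
Tool frame: the origin (TCP) lies midway between the tips of the shut fingers; the grasp point (between the pads) lies 19 mm behind it (grip_point_offset is the distance from the TCP to the grasp point, in m); z points along the fingers, y is the line along which they close (so a half turn about z gives the same grasp; the last joint's range is limited). The gripper opens to 85 mm and grips with 20 to 120 N. Pads are 22 mm wide; open, the fingers measure 114 mm over their backs; the gripper's body (76 mm by 85 mm) begins 54 mm behind the grasp point. The pads swing forward as they close: fully open they stand 13 mm farther back than shut.
Start: joints at [1.084, 0.326, -0.193, 1.052, 0, 1.437], TCP at [0.19, 0.516, 0.231] pointing down, gripper open.
Joint ranges: [-2.65, 2.65], [-0.97, 1.79], [-1.3, 1.35], [-1.93, 2.1], [-1.47, 1.37], [-3.14, 3.14]. Speed limits (rad/s): [2.57, 2.57, 3.14, 3.14, 3.14, 3.14].

## Interface

Orientations are given as a rotation vector (axis times angle).
In Python, from cell import * gives the robot as it stands. Calls block until the motion is done:
- movep(position, orientation): joint-space move of the TCP to a pose.
- move_l(position, velocity=0.15, rot=None, until_force=None): straight line of the TCP; rot=None keeps the orientation; velocity is the mean speed in m/s. With until_force (N) it stops when the force on the tool has changed by that much, and returns True; else False.
- set_joints(angles): joint-space move.
- let_go() and grab(newtons=None): open the fingers fully, or close them until they stop; newtons is the grip in N (None keeps the last).
- sleep(seconds).
- ik(position, orientation): joint angles nearest the present ones, or None.
- get_state(): the state.
- grab_frame(name): name is "scene" or "top"; returns a dict with "img" (420x560x3 uint8, red, green, blue), "fx", "fy", "cx", "cy" (pixels), "cam_to_world" (4x4, takes a point from camera to world coordinates). Camera axes: x right, y down, z forward; pixel columns grow to the right and rows downward; lengths in m; the calibration is good to about 2 mm. A picture is of the moment at which its call begins. There is no depth.
A pose or a line that the arm cannot do raises MotionError and nothing moves.
- sign_off(): hands the job in; it is judged then, once.
Trained networks look in the newest picture that a camera, given by its name, has taken for a name from the list of things; names that differ only in an ending like _2 or _b are one class to them, and where a whole thing is asked for, a point or a joint stands for the part that bears it (a point fixed in the world has none). Each returns a list of dicts, best first, with "score" (0 to 1); they miss things now and then, are a little off and sometimes report something else, mostly with a low value. They report only what shows in the picture. A call takes as long as a camera call. They do not tell look-alikes from the thing itself.
- spot_in(camera, name): "centre" ([column, row] in pixels, amid what is visible of it).
- silhouettes(camera, name): "mask" (420x560 bool, what is visible of it) and "centre" ([column, row] in pixels, amid what is visible of it).
- tip_of(camera, name): "centre" ([column, row] in pixels: a listed point, or the origin of a listed thing).
The state is a dict: "clock": time; "q": joint angles; "joint_velocities": joint speeds; "tau": joint torques, N m; "position": TCP position; "eef_rot": TCP orientation; "contact_force": force on the tool from outside, world axes, zero at the start; "wrist_torque": the same for the moment, N m; "finger_gap": opening from 0.0 (shut) to 1.0 (fully open); "grasp_force": force on a finger pad.
Only numpy, scipy, OpenCV 4.12 (cv2) and the standard library are available. Lean on these libraries where they do the work, as an engineer would, in place of code of your own. Each camera call takes 0.05 s, during which the arm holds its last target. There are 200 camera calls.

## Task

Hang the oval cast plaque whose steel strap has the open-sided slot (not the one with the closed round hole) on the pin of the tall drying stand: slide the slot sideways over the pin, between the post and the end disc, then let it down and let go so that it hangs upright on the pin. Leave the plaque with the round hole standing in its block.

Things in the scene. Friction and masses are not known exactly. Their poses are not given: they have to be found in the camera images.
- slot_mid (a point): Plaque to hang: middle of its C-shaped steel strap's slot, half-way up. Stands upright, 140 mm tall, 0.2 kg. x through thickness, y across, z up. From this point: slot open to -y (edge y=-26 mm), closed at y=+12; floor z=-12, ceiling z=+18; at the mouth (y -26..-12) a lip hangs to z=+12, leaving 24 mm. Hung, the pin's axis lies in the pocket behind the lip, at y=0, z=+14. Underside z=-70.
- slot_tab (a point): Same plaque, 50 mm above the slot point: middle of the flat steel tab on top of its strap, to grip from above by its thickness: 8 mm thick (x), 30 mm wide (y), 20 mm up and down from here. Below the strap hangs an oval bronze casting 76 x 52 mm, 10 mm thick, its foot standing 18 mm deep in the groove of a wooden block (80 x 110 mm, 30 mm high), one of two.
- tall_stand_pin (a point): Tall drying stand, fixed: mid-length of its level steel pin, on the axis, 180 mm above the table. Pin 8 mm thick; x points along it from post to end disc, z up. Wooden post (16 mm square, top 8 mm above the axis) begins at x=-25 mm; end disc (30 mm across, too big for the slot) at x=+25. Plywood foot 110 mm square, 14 high. The similar low stand (pin at 95 mm) 0.16 to 0.26 m away is not for it.
- hole_plaque_mid (a point): Plaque to leave alone: its middle, 70 mm above its underside, 140 mm tall. Same oval casting and tab, standing in the other wooden block, but its strap has a closed round hole of 24 mm. Axes as for the plaque to hang.
Mind the look-alikes: they are no part of the job. Leave any orange or yellow look-alike of the part that bears slot_mid alone.

How it is judged:
At the end, for the whole second after the job is handed in: The slotted plaque hangs on the tall stand's pin between post and end disc, the pin up in the pocket of the slot: its listed point within 24 mm of the pin's listed point along the pin, within 16 mm of it sideways and 8 to 21 mm below it, upright within 0.25 rad (x of slot_mid in the frame of tall_stand_pin between -0.024 and 0.024 m and y of slot_mid in the frame of tall_stand_pin between -0.016 and 0.016 m and z of slot_mid in the frame of tall_stand_pin between -0.021 and -0.008 m and angle between slot_mid's own z axis and vertical below 0.25 rad); the robot touches nothing.
It fails at once if the plaque with the round hole is pushed more than 25 mm, lifted or tipped over (distance of hole_plaque_mid from where it was at the start of the episode above 0.025 m).
It also fails if it takes over 45 s, if anything falls off the work surface, if the arm or the gripper's body presses on something with over 40 N, if the wrist force passes 120 N, or if a joint passes its speed limit or range.

## Working session

There is one attempt and no reset: what is moved stays moved. The work goes in short steps, each a Python script; the robot and the scene stay as the last script left them, time stands still between calls to the robot, and variables do not carry over. Pictures are saved under pics/ and viewed, at most 10 in all, crops included, and the job is handed in when it is done.

```bash
mkdir -p pics; cat > h.py <<'E'
from cell import *
import numpy as np, cv2
def ray(f,px):
    d=np.array([(px[0]-f["cx"])/f["fx"],(px[1]-f["cy"])/f["fy"],1.0]);T=np.array(f["cam_to_world"]);d=T[:3,:3]@d
    return T[:3,3],d/np.linalg.norm(d)
def atz(f,px,z):
    o,d=ray(f,px);return o+d*(z-o[2])/d[2]
def tri(fa,pa,fb,pb):
    o1,d1=ray(fa,pa);o2,d2=ray(fb,pb)
    t=np.linalg.lstsq(np.stack([d1,-d2],1),o2-o1,rcond=None)[0]
    a=o1+d1*t[0];b=o2+d2*t[1];return (a+b)/2,np.linalg.norm(a-b)
def proj(f,p):
    T=np.linalg.inv(np.array(f["cam_to_world"]));c=T[:3,:3]@np.array(p)+T[:3,3]
    return np.array([f["fx"]*c[0]/c[2]+f["cx"],f["fy"]*c[1]/c[2]+f["cy"]])
E
python3 - <<'E'
from h import *
np.set_printoptions(precision=3,suppress=True)
F={}
for c in("scene","top"):
    F[c]=grab_frame(c);cv2.imwrite(f"pics/{c}0.png",F[c]["img"][:,:,::-1]);print(c,F[c]["fx"],np.array(F[c]["cam_to_world"]).tolist())
H={"slot_mid":None,"slot_tab":None,"tall_stand_pin":.18,"hole_plaque_mid":None}
for c in F:
    for n in H:
        for d in tip_of(c,n): print(c,n,np.round(d["centre"],1),round(d["score"],2), atz(F[c],d["centre"],.18) if H[n] else '')
print(get_state()["clock"])
E
```

```text
scene 397.6902897044085 [[-0.6139380411524286, 0.5643415929440683, -0.5519045643037122, 1.0746808206922815], [0.7891732832212224, 0.4238592861266966, -0.44446466070319185, 0.5090793355261541], [-0.0169000199927472, -0.7084221001899351, -0.7055866476108559, 0.8326758303045602], [0.0, 0.0, 0.0, 1.0]]
top 544.5489155117086 [[-0.029245840574426373, -0.9787990576689398, 0.2027241611537484, 0.30297777202416126], [-0.9995711634378305, 0.028936909281584683, -0.004488263001566792, 0.0835128975597434], [-0.0014731030639874344, -0.20276848864561045, -0.9792255970815601, 1.2423879576065429], [0.0, 0.0, 0.0, 1.0]]
scene slot_mid [410.1 312.9] 0.86 
scene slot_mid [290.9 261.4] 0.79 
scene slot_mid [355.4 279.5] 0.7 
scene slot_tab [354.1 263.8] 0.92 
scene slot_tab [292.  248.3] 0.85 
scene slot_tab [416.6 301.5] 0.6 
scene tall_stand_pin [216.8 167.2] 0.88 [ 0.522 -0.129  0.18 ]
top slot_mid [178.3 214.3] 0.8 
top slot_mid [112.4 214.2] 0.78 
top slot_mid [242.3 192.9] 0.61 
top slot_tab [173.  207.5] 0.95 
top slot_tab [242.9 186.2] 0.67 
top slot_tab [108.7 209. ] 0.59 
top tall_stand_pin [385.5 204.2] 0.56 [ 0.53  -0.125  0.18 ]
top tall_stand_pin [174.9 211.4] 0.27 [0.528 0.296 0.18 ]
top hole_plaque_mid [253.7 245.8] 0.55 
0.5
```

View pics/scene0.png

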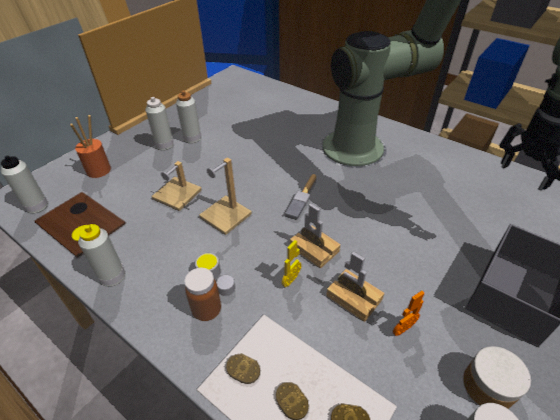

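View pics/top0.png

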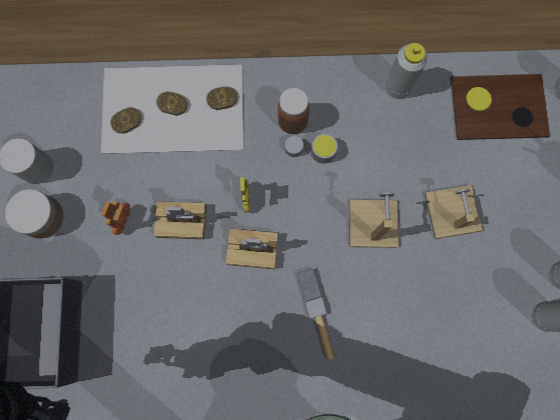

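The scene view shows two grey plaques in blocks, at scene (355,275)/top (180,214) and scene (315,225)/top (256,244). The yellow (291,262) and orange (410,313) ones are look-alikes. The tall stand's pin is at scene (217,168) and top (387,204). The networks put the slot on the first grey plaque, so I'll confirm that in an enlarged crop.

```bash
python3 - <<'E'
from h import *
np.set_printoptions(precision=3,suppress=True)
s=cv2.imread("pics/scene0.png");t=cv2.imread("pics/top0.png")
A=cv2.resize(s[195:325,290:390],None,fx=4,fy=4,interpolation=3)
B=cv2.resize(t[190:280,145:290],None,fx=2.7,fy=2.7,interpolation=3)
C=cv2.resize(t[185:255,340:405],None,fx=3.8,fy=3.8,interpolation=3)
im=np.zeros((600,800,3),np.uint8);im[:520,:400]=A;im[:B.shape[0],400:400+B.shape[1]]=B[:,:400];im[260:260+C.shape[0],400:400+C.shape[1]]=C
cv2.imwrite("pics/crop.png",im)
S=grab_frame("scene");T=grab_frame("top")
for n,a,b in(("mid",[355.4,279.5],[178.3,214.3]),("tab",[354.1,263.8],[173,207.5]),("pin",[216.8,167.2],[385.5,204.2])): print(n,*tri(S,a,T,b))
for c in("scene","top"):
    for n in("slot_mid","slot_tab","tall_stand_pin","hole_plaque_mid"):
        for d in tip_of(c,n): print(c,n,np.round(d["centre"],1),round(d["score"],2))
E
```

```text
mid [0.543 0.311 0.074] 0.0041497799699879104
tab [0.547 0.307 0.133] 0.004496609946452718
pin [ 0.528 -0.123  0.187] 0.000876563060169387
scene slot_mid [408.7 313.5] 0.84
scene slot_mid [289.5 261.7] 0.75
scene slot_mid [356.5 275.4] 0.6
scene slot_tab [355.  259.4] 0.97
scene slot_tab [416.9 300.9] 0.95
scene slot_tab [290.9 248.8] 0.65
scene tall_stand_pin [216.6 169.7] 0.85
top slot_mid [113.2 214. ] 0.86
top slot_mid [177.8 213.3] 0.8
top slot_mid [243.9 192.3] 0.65
top slot_tab [240.  187.9] 0.84
top slot_tab [105.2 207.6] 0.8
top slot_tab [173.3 208.2] 0.77
top slot_tab [385.6 205.9] 0.43
top tall_stand_pin [386.9 204.2] 0.84
top hole_plaque_mid [255.9 244.7] 0.83
top hole_plaque_mid [388.8 204.1] 0.53
```

View pics/crop.png

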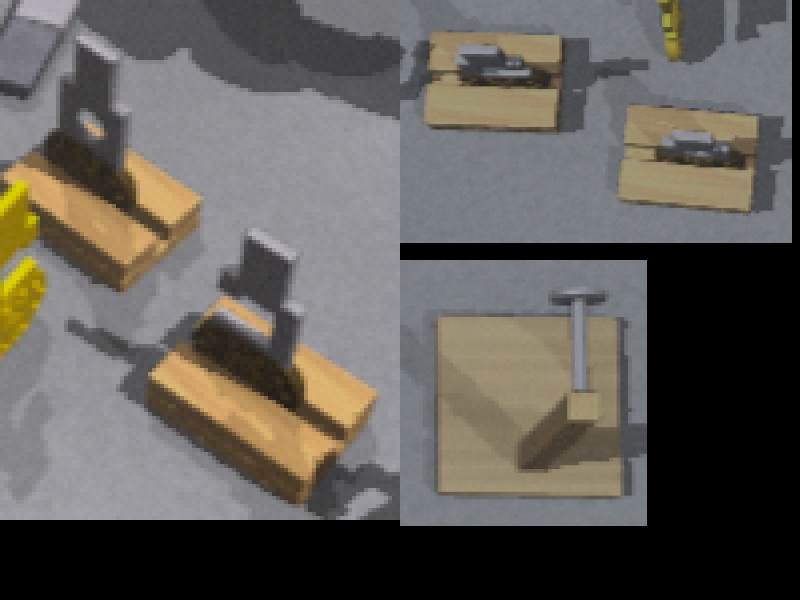

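The crop confirms it: the lower-right plaque (scene 355,275) has the open-sided slot, with the mouth towards world -y. The upper-left one has the closed round hole. Next: yaw angles and refined positions, then the grasp.

```bash
python3 - <<'E'
from h import *
np.set_printoptions(precision=3,suppress=True)
S=grab_frame("scene");T=grab_frame("top")
c1=lambda u,v:(145+(u-400)/2.7,190+v/2.7)
c2=lambda u,v:(340+(u-400)/3.8,185+(v-260)/3.8)
for p,q in((c1(430,32),c1(565,37)),(c1(425,124),c1(557,130))):
    a,b=atz(T,p,.03),atz(T,q,.03);print("block edge",a,b,"yaw",np.arctan2((b-a)[0],-(b-a)[1]))
a,b=atz(T,c2(580,390),.18),atz(T,c2(578,305),.18);print("pin",a,b,(a+b)/2,"yaw",np.arctan2((b-a)[1],(b-a)[0]))
for n,z,ps,pt in(("mid",.082,[356,277.5],[178,213.8]),("tab",.132,[354.5,261.6],[173.1,207.9]),("pin",.18,[216.7,168.5],[386.2,204.2])):
    print(n,atz(S,ps,z),atz(T,pt,z))
for z,pt in((.012+.07,[255,245]),): print("hole",atz(T,pt,z))
print("yellow",atz(T,[244,195],.05),"orange",atz(T,[116,215],.05))
E
```

```text
block edge [0.583 0.369 0.03 ] [0.575 0.255 0.03 ] yaw -0.06742897113784052
block edge [0.504 0.371 0.03 ] [0.496 0.261 0.03 ] yaw -0.0753102947015704
pin [ 0.499 -0.126  0.18 ] [ 0.545 -0.128  0.18 ] [ 0.522 -0.127  0.18 ] yaw -0.04467646889916505
mid [0.542 0.314 0.082] [0.543 0.308 0.082]
tab [0.542 0.303 0.132] [0.545 0.309 0.132]
pin [ 0.526 -0.126  0.18 ] [ 0.53  -0.126  0.18 ]
hole [0.47  0.142 0.082]
yellow [0.588 0.167 0.05 ] orange [0.551 0.453 0.05 ]
```

```bash
cat >> h.py <<'E'
from scipy.spatial.transform import Rotation as R
def rots(yaw):
    out=[]
    for s in(1,-1):
        y=s*np.array([np.cos(yaw),np.sin(yaw),0]);z=np.array([0,0,-1.]);out.append(R.from_matrix(np.stack([np.cross(y,z),y,z],1)).as_rotvec())
    return out
E
python3 - <<'E'
from h import *
np.set_printoptions(precision=3,suppress=True)
g=np.array([.5425,.308]);
for k,r in enumerate(rots(-.07)): print(k,ik([*g,.24],r),ik([.53,-.03,.3],rots(-.045)[k]))
q=get_state()["q"]
r=min(rots(-.07),key=lambda r:9 if ik([*g,.24],r) is None else abs(ik([*g,.24],r)[5]))
movep([*g,.24],r)
move_l([*g,.118],.12,until_force=8)
print(get_state()["position"],get_state()["clock"])
T=grab_frame("top");cv2.imwrite("pics/pre.png",T["img"][:,:,::-1])
S=grab_frame("scene");a=S["img"][170:350,230:430]
cv2.imwrite("pics/pres.png",cv2.resize(a,None,fx=3,fy=3)[:,:,::-1])
E
```

```text
0 [ 0.398  0.46   0.032  1.143 -0.     2.039] [-0.196  0.254 -0.115  1.201  0.     1.42 ]
1 [ 0.398  0.46   0.032  1.143 -0.    -1.103] [-0.196  0.254 -0.115  1.201  0.    -1.721]
[0.543 0.308 0.119] 4.4333
```

View pics/pres.png

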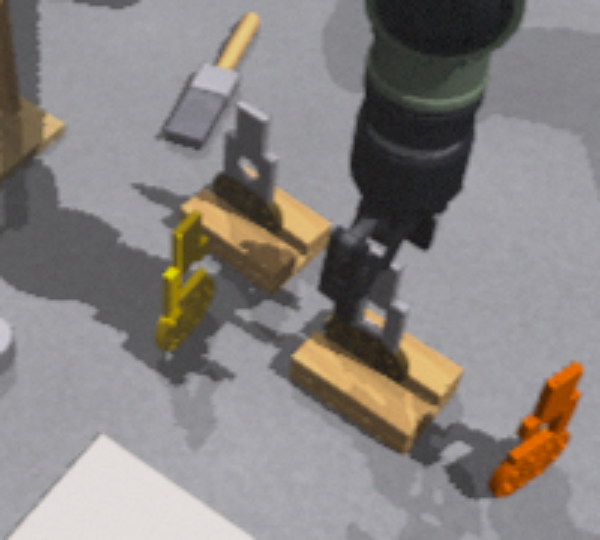

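The scene crop shows the open fingers straddling the slotted plaque's tab at crop (375,270). The hole plaque at crop (250,190) is clear. Next: grip, lift and check.

```bash
python3 - <<'E'
from h import *
np.set_printoptions(precision=3,suppress=True)
grab(60);s=get_state();print(s["finger_gap"],s["grasp_force"],s["contact_force"])
p=s["position"]
move_l([p[0],p[1],.32],.12);s=get_state();print(s["position"],s["finger_gap"],s["contact_force"],s["clock"])
k=int(np.argmin([np.abs(np.dot(R.from_rotvec(r).as_matrix()[:,1],R.from_rotvec(s["eef_rot"]).as_matrix()[:,1])-1) for r in rots(-.045)]))
r=rots(-.045)[k]
# TCP z for pin mid-mouth: slot_mid .18 ; tcp-slot offset .119-.082
move_l([.526,-.04,.30],.2,rot=r)
move_l([.526,-.04,.217],.15)
print(get_state()["position"],get_state()["clock"])
S=grab_frame("scene");T=grab_frame("top")
for c,f in(("scene",S),("top",T)):
    for n in("slot_mid","tall_stand_pin"):
        for d in tip_of(c,n): print(c,n,np.round(d["centre"],1),round(d["score"],2),"slot@",atz(f,d["centre"],.18))
a=S["img"][70:270,160:360];b=T["img"][150:260,290:430]
im=np.zeros((600,800,3),np.uint8);im[:500,:500]=cv2.resize(a,(500,500));im[:236,500:]=cv2.resize(b,(300,236))
cv2.imwrite("pics/pin1.png",im[:,:,::-1])
E
```

```text
0.08174835145164494 59.44416403770447 [-1.49   0.267  2.092]
[0.542 0.308 0.319] 0.08481781714703585 [-0.496 -0.147 -3.431] 7.0583
[ 0.527 -0.04   0.218] 9.65
scene slot_mid [244.6 183.1] 0.73 slot@ [ 0.527 -0.028  0.18 ]
scene slot_mid [291.5 262. ] 0.6 slot@ [0.658 0.214 0.18 ]
scene slot_mid [411.1 312.4] 0.59 slot@ [0.619 0.459 0.18 ]
scene tall_stand_pin [215.6 167.4] 0.83 slot@ [ 0.524 -0.131  0.18 ]
top slot_mid [112.9 215. ] 0.86 slot@ [0.524 0.419 0.18 ]
top slot_mid [243.4 192.8] 0.73 slot@ [0.562 0.159 0.18 ]
```

View pics/pin1.png

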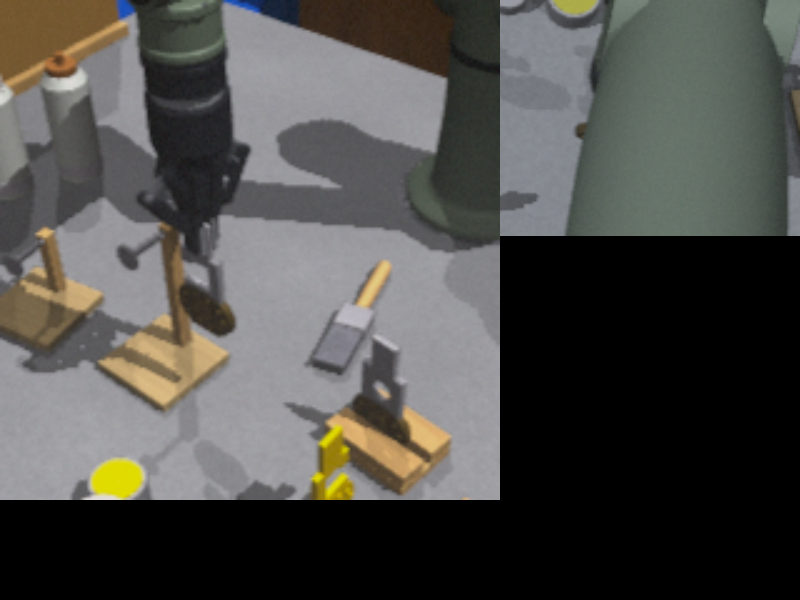

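The plaque is held upright with its slot at pin height, at scene (245,183). It sits about 100 mm to +y of the pin at (216,167), between post and disc along x. I'll slide in until it gently touches the closed end, then back off 8 mm and lower.

```bash
python3 - <<'E'
from h import *
np.set_printoptions(precision=3,suppress=True)
p=get_state()["position"]
t=move_l([p[0]+.001,-.110,p[2]],.08,until_force=5);s=get_state();print(t,s["position"],s["contact_force"])
if not t:
    t=move_l([p[0]+.001,-.155,p[2]],.03,until_force=4);s=get_state();print(t,s["position"],s["contact_force"],s["clock"])
S=grab_frame("scene")
for n in("slot_mid","tall_stand_pin"):
    for d in tip_of("scene",n): print(n,np.round(d["centre"],1),round(d["score"],2),atz(S,d["centre"],.18))
cv2.imwrite("pics/in.png",cv2.resize(S["img"][110:230,160:280],(600,600),interpolation=cv2.INTER_CUBIC)[:,:,::-1])
E
```

```text
False [ 0.527 -0.11   0.218] [-0.484 -0.69  -3.613]
True [ 0.527 -0.132  0.217] [-0.06   1.333 -1.246] 11.825
slot_mid [215.1 168.9] 0.86 [ 0.53  -0.128  0.18 ]
slot_mid [407.6 309.3] 0.79 [0.617 0.451 0.18 ]
slot_mid [288.8 261.4] 0.74 [0.66  0.208 0.18 ]
tall_stand_pin [217.4 171.9] 0.85 [ 0.535 -0.114  0.18 ]
```

View pics/in.png

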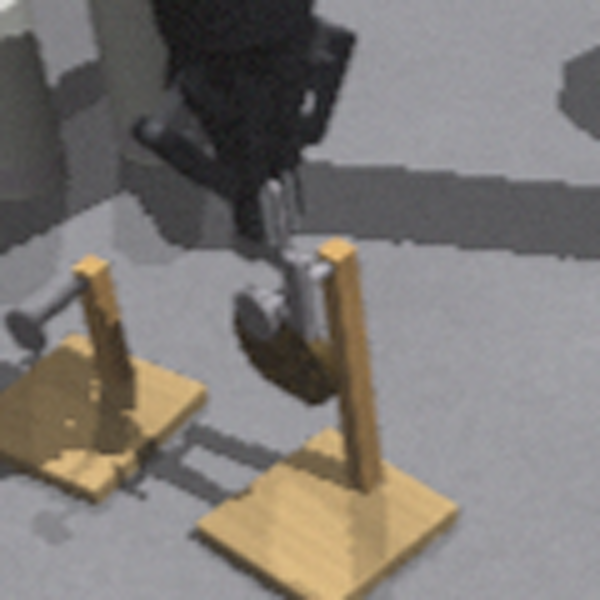

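The plaque is between post and disc (crop (300,290)), with the pin in the slot. Contact at y=-0.132 matches the closed end. Next: back off and lower.

```bash
python3 - <<'E'
from h import *
np.set_printoptions(precision=3,suppress=True)
p=get_state()["position"]
move_l([p[0],p[1]+.006,p[2]],.03);s=get_state();print(s["position"],s["contact_force"])
t=move_l([p[0],p[1]+.006,p[2]-.022],.02,until_force=4);s=get_state();print(t,s["position"],s["contact_force"],s["wrist_torque"],s["clock"])
S=grab_frame("scene")
for n in("slot_mid","slot_tab"):
    for d in tip_of("scene",n)[:1]: print(n,np.round(d["centre"],1),round(d["score"],2),atz(S,d["centre"],.166))
cv2.imwrite("pics/low.png",cv2.resize(S["img"][110:230,160:280],(600,600),interpolation=cv2.INTER_CUBIC)[:,:,::-1])
E
```

```text
[ 0.526 -0.125  0.216] [-0.007 -0.339 -3.13 ]
True [ 0.526 -0.125  0.202] [-0.913 -0.719  4.04 ] [ 0.059  0.043 -0.   ] 13.05
slot_mid [291.7 262.1] 0.87 [0.649 0.208 0.166]
slot_tab [291.7 250.5] 0.97 [0.623 0.189 0.166]
```

View pics/low.png

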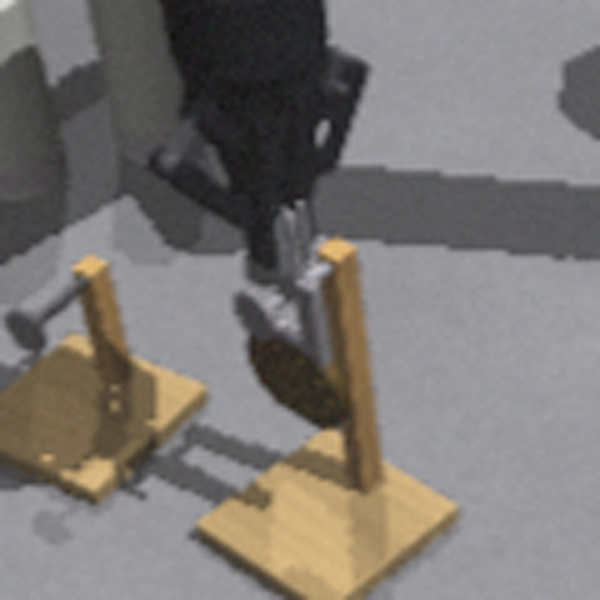

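It seated after 14 mm of lowering: slot centre at about z=0.165, so the pocket rather than the lip, which would have stopped it at about 8 mm. Next: release, retreat straight up and check.

```bash
python3 - <<'E'
from h import *
np.set_printoptions(precision=3,suppress=True)
let_go();p=get_state()["position"]
move_l([p[0],p[1],p[2]+.12],.1);sleep(.3);p=get_state()["position"]
movep([.45,.12,.38],get_state()["eef_rot"]);sleep(.5)
S=grab_frame("scene");T=grab_frame("top")
for c,f in(("scene",S),("top",T)):
  for n in("slot_mid","slot_tab"):
    for d in tip_of(c,n): print(c,n,np.round(d["centre"],1),round(d["score"],2),atz(f,d["centre"],.166 if n=="slot_mid" else .216))
print(get_state()["clock"])
im=np.zeros((500,800,3),np.uint8);im[:500,:500]=cv2.resize(S["img"][110:230,160:280],(500,500),interpolation=cv2.INTER_CUBIC);im[:300,500:]=cv2.resize(T["img"][170:260,340:430],(300,300),interpolation=cv2.INTER_CUBIC)
cv2.imwrite("pics/fin.png",im[:,:,::-1])
E
```

```text
scene slot_mid [291.2 262.4] 0.87 [0.65  0.208 0.166]
scene slot_mid [219.9 176.2] 0.64 [ 0.533 -0.11   0.166]
scene slot_tab [415.6 298.7] 0.95 [0.613 0.456 0.216]
scene slot_tab [293.1 250.1] 0.72 [0.654 0.215 0.216]
scene slot_tab [213.3 156.8] 0.7 [ 0.527 -0.131  0.216]
scene slot_tab [311.3 224. ] 0.57 [0.573 0.203 0.216]
top slot_mid [114.1 216.3] 0.97 [0.524 0.421 0.166]
top slot_mid [383.7 205.7] 0.71 [ 0.53  -0.124  0.166]
top slot_tab [390.6 202. ] 0.84 [ 0.526 -0.128  0.216]
top slot_tab [106.8 208.5] 0.58 [0.53  0.42  0.216]
top slot_tab [385.1 208.5] 0.4 [ 0.514 -0.116  0.216]
17.4083
```

View pics/fin.png

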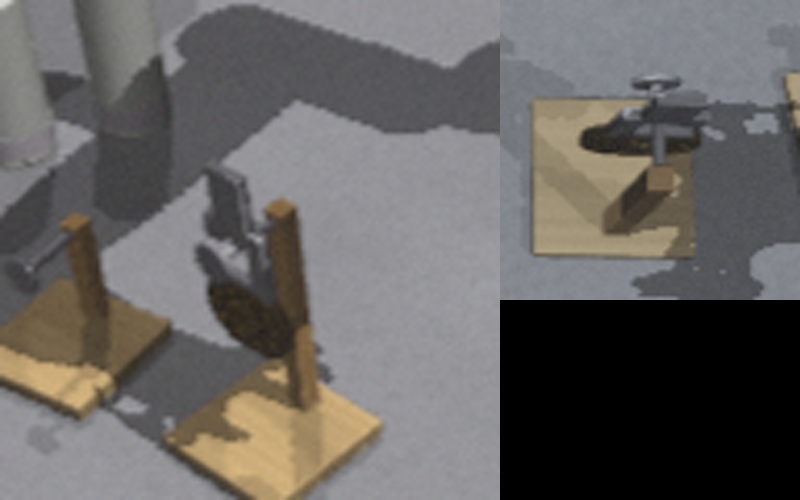

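It hangs between post and disc, but may lean or swing a little in y: the tab is at top-crop (672,130), the casting at (640,138). I'll check the motion over time and the tilt against a projected upright model.

```bash
python3 - <<'E'
from h import *
np.set_printoptions(precision=3,suppress=True)
prev=None
sleep(.7)
for i in range(4):
    S=grab_frame("scene");g=S["img"][130:210,190:245].astype(int)
    if prev is not None: print("diff",np.abs(g-prev).max(),np.abs(g-prev).mean())
    prev=g;sleep(.35)
T=grab_frame("top")
M={}
for c in("scene","top"):
    for d in silhouettes(c,"slot_mid"):
        if (c=="scene" and abs(d["centre"][0]-217)<20) or (c=="top" and abs(d["centre"][0]-384)<20): M[c]=d["mask"];print(c,d["score"],d["centre"],d["mask"].sum());break
# upright/tilted model fit: outline polygon in (y,z) of slot_mid, rotate about x by a
th=np.linspace(0,2*np.pi,40)
cast=np.c_[38*np.cos(th),-44+26*np.sin(th)]
strap=np.array([[-26,18],[-26,12],[-12,12],[-12,18],[12,18],[12,-12],[-26,-12],[-26,-24],[24,-24],[24,30],[15,30],[15,70],[-15,70],[-15,30],[-26,30]])
def render(f,P,a,yaw=-.045):
    m=np.zeros((420,560),np.uint8)
    for x in(-4,0,4):
        for poly in(cast,strap):
            q=np.c_[np.full(len(poly),x),poly]*1e-3
            w=(R.from_euler("z",yaw)*R.from_euler("x",a)).apply(q)+P
            cv2.fillPoly(m,[np.round([proj(f,p)*16 for p in w]).astype(np.int32)],1,shift=4)
    return m.astype(bool)
from scipy.optimize import minimize
F={"scene":S,"top":T}
def cost(v):
    pin=np.array([v[0],v[1],.18]);P=pin-(R.from_euler("z",-.045)*R.from_euler("x",v[2])).apply([0,v[3]*.1,.014])
    return sum(1-(lambda m:(m&M[c]).sum()/(m|M[c]).sum())(render(F[c],P,v[2])) for c in M)/max(len(M),1)
best=min((minimize(cost,[.526,-.1265,a,0],method="Nelder-Mead",options=dict(initial_simplex=np.array([[.526,-.1265,a,0],[.534,-.1265,a,0],[.526,-.12,a,0],[.526,-.1265,a+.12,0],[.526,-.1265,a,.04]]),maxiter=120)) for a in(-.2,0,.2,.4)),key=lambda o:o.fun)
print(best.x,best.fun,[round(min(cost([best.x[0],best.x[1],a,best.x[3]]) for _ in [0]),3) for a in np.arange(-.4,.61,.1)])
big=cv2.resize(S["img"][130:220,175:265],(600,600),interpolation=cv2.INTER_CUBIC)
for a,col in((0,(0,255,0)),(.25,(255,0,0))):
    P=np.array([best.x[0],best.x[1],.18])-R.from_euler("x",a).apply([0,0,.014])
    for yy in(-.015,.015):
        L=[tuple(int(k) for k in (proj(S,P+R.from_euler("x",a).apply([0,yy,z]))-[175,130]+.5)*600/90) for z in(.03,.07)];cv2.line(big,*L,col,1)
cv2.imwrite("pics/tilt.png",big[:,:,::-1]);print(get_state()["clock"])
E
```

```text
diff 13 1.9886363636363635
diff 14 1.9868181818181818
diff 12 1.978939393939394
scene 0.57 [219.9, 176.6] 573
top 0.81 [384.8, 206.2] 493
[ 0.527 -0.129  0.033 -0.027] 0.12575178453201585 [np.float64(0.475), np.float64(0.401), np.float64(0.313), np.float64(0.229), np.float64(0.144), np.float64(0.169), np.float64(0.244), np.float64(0.328), np.float64(0.392), np.float64(0.446), np.float64(0.493)]
19.8583
```

View pics/tilt.png

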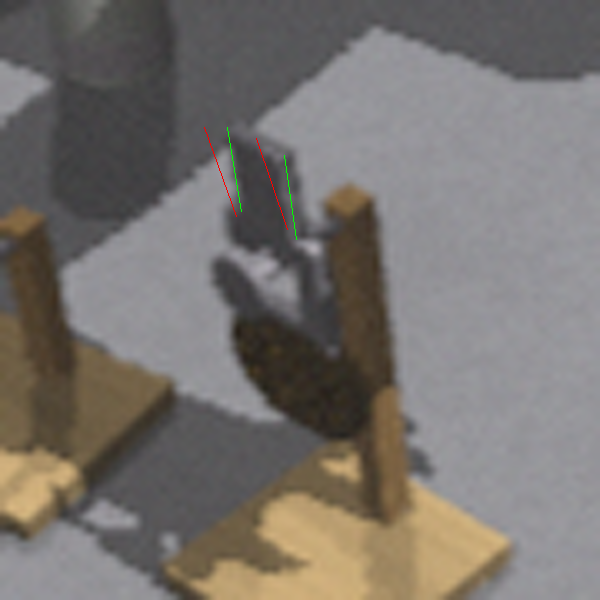

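The plaque is still. The tab at crop (265,180) follows the green upright lines, and the silhouette fit gives a tilt of 0.03 rad with the plaque central on the pin. The arm is clear, so I'm handing in.

```bash
python3 -c "
from cell import *
print(sign_off())"
```

```text
the job is handed in; nothing more can be done
None
```

The slotted plaque hangs still on the tall stand's pin, between post and end disc (fitted tilt about 0.03 rad), the round-hole plaque was not touched, and the job was handed in at about 20 s; no verdict came back.

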